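# Raise the telescopic scanner stand until it locks

### The job

The small scanner stand on the packing table has been let down. Draw its telescopic mast up by the black grip on top until the lock button clicks out through the hole in the front of the sleeve, then let go and leave it standing locked. Leave the things around it where they stand.

Things in the scene. Friction and masses are not known exactly. Their poses are not given: they have to be found in the camera images.
- scan_stand: Telescopic scanner stand, fixed to the table. Dark steel base plate 130 x 130 x 12 mm; on it an upright grey square sleeve 36 mm wide with a black 44 mm collar round its top, whose upper end is 132 mm above the table. Origin: centre of the base's underside. z up; -x is the front with the lock hole; the scan head reaches to +y.
- mast (a joint): How far the inner mast is drawn up out of the sleeve, m: 0 fully down, lock at 0.083 (hard stop at 0.085). It only slides straight up and down. Friction keeps it where it is left; raising it takes about 10 N, lowering about 3 N while unlocked. With the button out it cannot go down.
- lock_button (a joint): Black spring lock button in the mast's front face, m: about 0 while it is held in, hidden inside the sleeve; the spring throws it out by itself to 0.009 when it comes level with the hole, so that it stands 5 mm proud of the sleeve. Pushing it in by hand unlocks the mast.
- mast_grip (a point): On the mast axis in the middle of the black ribbed grip on top, 190 mm above the table plus mast. Grip: 22 mm thick along x, 34 mm along y, from 26 mm below this point to 16 mm above, then a rim 32 (x) x 42 (y) mm, 8 mm thick. Below it a 36 mm square clamp. Grasp from above, fingers closing along x. Axes as the stand's.
- scan_head (a point): Centre of the top of the grey scan head, a box 56 mm (x) x 62 mm (y) x 30 mm high that rides on the mast beside the grip: 71 mm to +y of the mast axis, 18 mm lower than mast_grip. Axes as the stand's.
- lock_hole (a point): Centre of the lock hole, 16 x 16 mm with a bright steel frame, in the front (-x) face of the sleeve, 105 mm above the table; axes as those of the stand.
- lock_button_face (a point): Centre of the face of the round black lock button, 12 mm across; axes as those of the stand. Inside the sleeve, below the hole, until it clicks out.
- cream_pot: Bystander: squat round cream pot with a lid, 63 mm across, 34 mm high; loose, to the right of the stand. Origin: centre of its underside; z up.
- dropper: Bystander: brown dropper bottle with a black bulb, 33 mm across, 102 mm high; loose, to the left of the stand, nearer the robot. Origin: centre of its underside; z up.
- carton: Bystander: small dark square-cornered carton, 52 x 67 x 70 mm high; loose, to the left of the stand, beyond the dropper bottle. Origin: centre of its underside; z up.

How it is judged (in metres and radians):
At the end, for the whole second after the job is handed in: The lock button stands out through the hole (more than 6 of its 9 mm travel), the mast is at the lock height (79 to 88 mm drawn out) and at rest, and the robot has let go (value of joint lock_button above 0.006 m and value of joint mast between 0.079 and 0.088 m and velocity of joint mast between -0.01 and 0.01 m/s); the robot touches nothing.
It fails at once if the cream pot is tipped over or pushed more than 40 mm away (distance of cream_pot from where it was at the start of the episode above 0.04 m or angle between cream_pot's own z axis and vertical above 0.5 rad).
It fails at once if the dropper is tipped over or pushed more than 40 mm away (distance of dropper from where it was at the start of the episode above 0.04 m or angle between dropper's own z axis and vertical above 0.5 rad).
It fails at once if the carton is tipped over or pushed more than 40 mm away (distance of carton from where it was at the start of the episode above 0.04 m or angle between carton's own z axis and vertical above 0.5 rad).
It also fails if it takes over 35 s, if anything falls off the work surface, if the arm or the gripper's body presses on something with over 40 N, if the wrist force passes 120 N, or if a joint passes its speed limit or range.

### The arm

A 6-joint arm with a two-finger parallel gripper is mounted at the origin on a cart in front of the work surface, level with it; the furniture and walls round the work are solid. World frame = base frame: x ahead of the robot, y to its left, z up, the work surface at z = 0. Lengths are in m, angles in degrees, forces in N, time in s.
With the tool pointing down it reaches from about 0.4 to 0.825 m from the base axis. Payload 7 kg.
Tool frame: the origin (TCP) lies between the finger pads; the fingertips stand 14 mm ahead of it and the grasp point (between the pads) lies 5 mm behind it; z points along the fingers, y is the line along which they close (so a half turn about z gives the same grasp; the last joint's range is limited). The gripper opens to 88 mm and grips with 3 to 60 N. Pads are 19 mm wide; open, the fingers measure 130 mm over their backs; the gripper's body (78 mm by 193 mm) begins 47 mm behind the grasp point.
Start: joints at [82.97, 20.546, 0.682, 0, -70.136, -16.507], TCP at [0.27, 0.619, 0.203] pointing down, gripper open.
Joint ranges: [-176.03, 176.03], [-82.01, 121.73], [-58.28, 71.71], [-173.87, 95.51], [-174.79, -0.11], [-173.66, 173.66]. Speed limits (degrees/s): [136.94, 136.94, 172.46, 180, 180, 180].

### API

Orientations are given as [roll, pitch, yaw] about the fixed x, y, z axes, in that order (R = Rz(yaw) Ry(pitch) Rx(roll)).
In Python, from station import ctrl gives the robot as it stands. The module is installed in compiled form; this text tells all that it offers.
- The arm moves only by the tool jog_arm, never from a script. Its argument "deltas" is a list that holds one entry, the list of rows, each a list of 5 numbers: the shift along the tool's x, y, z normalised to -1 to 1, where 1 is 0.025 m, then the turn about the tool's z normalised to -1 to 1, where 1 is 120 degrees, then the opening, from -1 (shut) to 1 (fully open). In form: [[[x, y, z, roll, jaw], ...]]. A call has 1 to 20 rows; each row shifts and turns the commanded pose from where the row before left it, along the tool's axes as they then stand; what a row does not reach is not made up. A row lasts 1/12 s, in which the tool goes at most 41.7 mm and 7.16 degrees, less where a joint would pass 70% of its speed; a pose out of reach is approached as far as the arm can. A call with a number of a shift or a turn outside -1 to 1 is refused whole. A call with a gripper value outside its range is refused whole. The fingers move at their own pace and stop on an object; "force" is the grip in N (left out, the last holds). Time passes only in rows, so rows that do not move let the fingers close. It gives the time, the measured TCP pose, the force, the opening and the grip force at its end, in the units of the state.
- ctrl.state(): the state, without advancing time (a new reading comes with each control period).
- ctrl.grab_frame(name): name is "side" or "top" or "wrist"; returns a dict with "pixels" (420x560x3 uint8, blue, green, red), "range_z" (420x560 float32, m along the optical axis (not along the pixel's ray), 0 where there is no reading), "fovy" (degrees; the focal length in pixels is half the picture's height over the tangent of half this angle, whatever the lens; pixels are square), "cx", "cy" (the principal point, pixels), "extrinsics" (4x4, takes a point from world to camera coordinates); the wrist camera has in their place "tool_from_camera" (4x4, takes a point from camera to tool coordinates, whose origin is the TCP and whose axes are the flange's). Camera axes: x right, y down, z forward; pixel columns grow to the right and rows downward; lengths in m; the calibration is good to about 2 mm. The wrist camera is an equidistant fisheye: a pixel r from the principal point sees the ray r / f radians off the axis. A picture is of the moment at which its call begins: read the wrist's pose just before it.
- ctrl.close_job(): hands the job in; it is judged then, once.
The state is a dict: "time_s": time; "joint_positions": joint angles; "qvel": joint speeds; "joint_efforts": joint torques, N m; "eef_pos": TCP position; "orientation": TCP orientation; "wrist_force": force on the tool from outside, world axes, zero at the start; "torque": the same for the moment, N m; "width": finger opening in m; "gripper_force": force on a finger pad.
Only numpy, scipy, OpenCV 4.12 (cv2) and the standard library are available. Lean on these libraries where they do the work, as an engineer would, in place of code of your own. Each camera call takes 0.05 s, during which the arm holds its last target. There are 200 camera calls.

## Working session

There is one attempt and no reset: what is moved stays moved. The work goes in short steps, Python scripts to look and compute and a tool call to move; the robot and the scene stay as the last step left them, time stands still between calls to the robot, and variables do not carry over. Pictures are saved under pics/ and viewed, at most 10 in all, crops included, and the job is handed in when it is done.

Besides the shell and the picture viewer there is one more tool, called after "Request:" as name(argument=value, ...), one argument or row to a line, values as JSON. jog_arm: Moves the arm, as the interface text tells. Scaled input: -1 to 1 covers 0.025 m each way for a shift and 120 degrees each way for a turn. Its arguments: {"type":"object","properties":{"deltas":{"type":"array","items":{"type":"array","items":{"type":"array","items":{"type":"number","minimum":-1,"maximum":1}}}},"force":{"type":"number"}},"required":["deltas"]}

```bash
mkdir -p pics
cat > h.py <<'E'
from station import ctrl
import numpy as np, cv2
def grab(n):
    f=ctrl.grab_frame(n); np.save(f'pics/{n}_z.npy',f['range_z']); return f
def world(f):
    z=f['range_z']; h,w=z.shape; F=h/2/np.tan(np.radians(f['fovy'])/2)
    u,v=np.meshgrid(np.arange(w),np.arange(h))
    P=np.stack([(u-f['cx'])/F*z,(v-f['cy'])/F*z,z,np.ones_like(z)],-1)
    return (P@np.linalg.inv(f['extrinsics']).T)[...,:3]
E
python3 - <<'E'
from h import *
s=ctrl.state(); print(s['eef_pos'],s['orientation'],s['width'],s['time_s'])
for n in('top','side'):
    f=grab(n); np.save(f'pics/{n}_w.npy',world(f)); cv2.imwrite(f'pics/{n}1.png',f['pixels'])
E
```

```text
[0.26938143 0.61835509 0.20234669] [ 1.79907101e+02 -1.00203254e-02 -2.35418550e+01] 0.08780734782018236 0.0
```

View pics/top1.png

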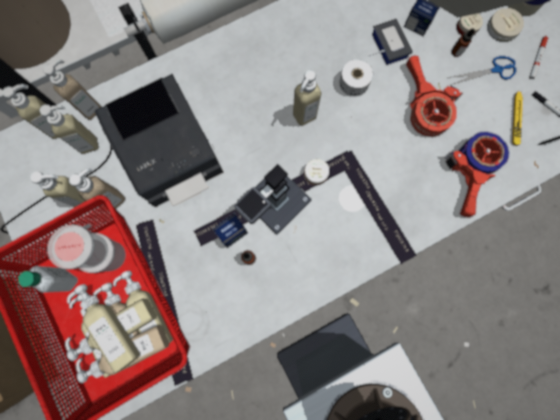

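View pics/side1.png

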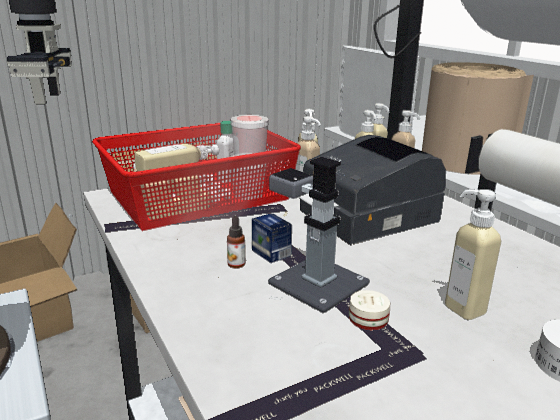

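The top view shows the stand near (275,195), its scan head toward the lower left at (253,205), the pot at (317,170), the carton at (231,230) and the dropper at (248,258). The side view shows the grip at (326,175). Next I'll get its pose from depth.

Run:
```python
import numpy as np, cv2
W=np.load('pics/top_w.npy'); im=cv2.imread('pics/top1.png')
for p in [(280,200),(272,180),(317,170),(231,230),(248,258),(253,205)]: print(p,W[p[1],p[0]].round(3))
for n,box in(('top',(200,150,340,280)),('side',(260,140,400,320))):
    W=np.load(f'pics/{n}_w.npy'); x0,y0,x1,y1=box; S=W[y0:y1,x0:x1].reshape(-1,3)
    for lo,hi in((.006,.017),(.06,.08),(.125,.137),(.155,.185),(.195,.235)):
        m=(S[:,2]>lo)&(S[:,2]<hi); Q=S[m]
        if len(Q)<5: continue
        r=cv2.minAreaRect((Q[:,:2]*1000).astype(np.float32)); print(n,lo,hi,len(Q),Q[:,:].mean(0).round(4),np.round(r[0],1),np.round(r[1],1),round(r[2],1), np.median(Q[:,2]).round(3))
c=im[150:280,200:340]; cv2.imwrite('pics/topc.png',cv2.resize(c,None,fx=4.6,fy=4.6,interpolation=cv2.INTER_CUBIC))
```

```text
(280, 200) [ 0.582 -0.065  0.067]
(272, 180) [ 0.593 -0.053  0.23 ]
(317, 170) [ 0.613 -0.189  0.033]
(231, 230) [0.573 0.072 0.069]
(248, 258) [0.494 0.066 0.076]
(253, 205) [0.575 0.002 0.186]
top 0.006 0.017 1284 [ 0.576  -0.0734  0.0109] [591.8 -53.6] [295.9 250.6] 81.1 0.011
top 0.06 0.08 904 [0.606  0.0661 0.0693] [620.6  52.7] [210.8 188. ] 34.6 0.069
top 0.125 0.137 210 [ 0.6569 -0.0193  0.1289] [665.7 -11.4] [223.4  42.9] 35.7 0.129
top 0.155 0.185 511 [ 0.5793 -0.0155  0.1794] [587.9 -24.9] [ 56.6 119.6] 17.1 0.18
top 0.195 0.235 325 [ 0.599  -0.0646  0.2265] [599.8 -65.4] [31.1 42.4] 17.4 0.228
side 0.006 0.017 2980 [ 0.6077 -0.0508  0.0123] [719.1  77.5] [620.6 295.5] 63.3 0.013
side 0.06 0.08 1627 [0.665  0.0468 0.0698] [665.  159.6] [288.3 443.2] 14.6 0.07
side 0.125 0.137 1421 [0.7225 0.0962 0.1314] [736.4 148.4] [570.1 323.9] 49.1 0.132
side 0.155 0.185 1777 [0.6946 0.027  0.1684] [747.1  61.2] [438.3 152.2] 32.3 0.167
side 0.195 0.235 617 [ 0.5919 -0.0739  0.2168] [595.5 -68.5] [32.9 40.4] 17.9 0.218
```

View pics/topc.png

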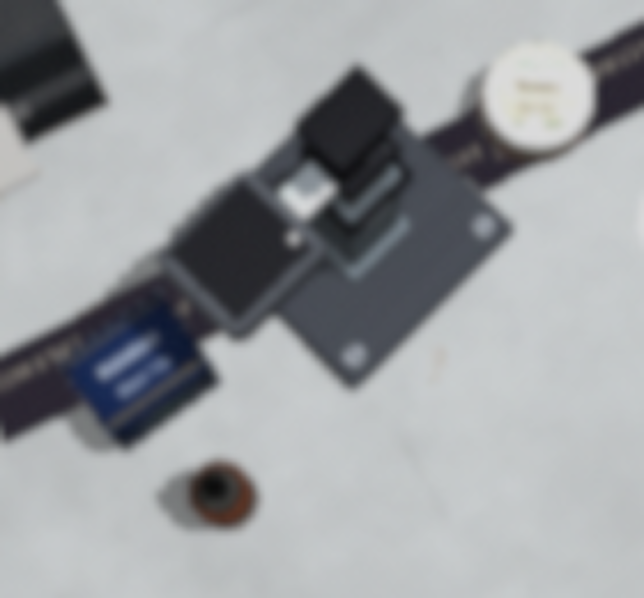

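From the depth: mast axis at about (0.598, -0.067), stand yaw about 17.5°, rim top at 0.228, so the mast is drawn about 14 mm. I need a tool yaw of about -72.5°. First I'll raise and turn.

Request:
jog_arm(
  deltas=[
    [[0,0,-0.57,0.0583,1],[0,0,-0.57,0.0583,1],[0,0,-0.57,0.0583,1],[0,0,-0.57,0.0583,1],[0,0,-0.57,0.0583,1],[0,0,-0.57,0.0583,1],[0,0,-0.57,0.0583,1],[0,0,0,0,1]],
  ],
  force=40,
)

```text
time_s: 0.77
eef_pos: [0.2701, 0.6197, 0.306]
orientation: [-179.9, 0.2, -72.9]
wrist_force: [-0.5, -0.1, 0.5]
width: 0.0877
gripper_force: 0.0
```

Request:
jog_arm(
  deltas=[
    [[0.97,-0.145,0,0,1],[0.97,-0.145,0,0,1],[0.97,-0.145,0,0,1],[0.97,-0.145,0,0,1],[0.97,-0.145,0,0,1],[0.97,-0.145,0,0,1],[0.97,-0.145,0,0,1],[0.97,-0.145,0,0,1],[0.97,-0.145,0,0,1],[0.97,-0.145,0,0,1],[0.97,-0.145,0,0,1],[0.97,-0.145,0,0,1],[0.97,-0.145,0,0,1],[0.97,-0.145,0,0,1],[0.97,-0.145,0,0,1],[0.97,-0.145,0,0,1],[0.97,-0.145,0,0,1],[0.97,-0.145,0,0,1],[0.97,-0.145,0,0,1],[0.97,-0.145,0,0,1]],
  ],
)

```text
time_s: 2.43
eef_pos: [0.4845, 0.1768, 0.3024]
orientation: [180.0, 0.0, -72.4]
wrist_force: [0.7, 0.2, 0.0]
width: 0.088
gripper_force: 0.0
```

Request:
jog_arm(
  deltas=[
    [[0.97,-0.145,0,0,1],[0.97,-0.145,0,0,1],[0.97,-0.145,0,0,1],[0.97,-0.145,0,0,1],[0.97,-0.145,0,0,1],[0.97,-0.145,0,0,1],[0.97,-0.145,0,0,1],[0.97,-0.145,0,0,1],[0.97,-0.145,0,0,1],[0,0,0,0,1]],
  ],
)

```text
time_s: 3.27
eef_pos: [0.5819, -0.0233, 0.3016]
orientation: [179.9, -0.0, -72.5]
wrist_force: [-0.0, 0.6, -0.6]
width: 0.0875
gripper_force: 0.0
```

Run:
```python
from h import *
from scipy.spatial.transform import Rotation as R
s=ctrl.state(); print(s['eef_pos'],s['orientation'],s['time_s'])
f=grab('wrist'); cv2.imwrite('pics/w1.png',f['pixels'])
z=f['range_z']; h,w=z.shape; F=h/2/np.tan(np.radians(f['fovy'])/2)
u,v=np.meshgrid(np.arange(w)-f['cx'],np.arange(h)-f['cy']); r=np.hypot(u,v)+1e-9; th=r/F
k=np.tan(th)/r; P=np.stack([u*k*z,v*k*z,z,np.ones_like(z)],-1)@f['tool_from_camera'].T
Q=P[...,:3]@R.from_euler('xyz',s['orientation'],degrees=True).as_matrix().T+s['eef_pos']
np.save('pics/wrist_w.npy',Q)
S=Q[(z>0)&(th<1.3)]
for lo,hi in((.178,.195),(.223,.235)):
    m=(S[:,2]>lo)&(S[:,2]<hi)&(np.hypot(S[:,0]-.598,S[:,1]+.067)<.13)
    q=S[m]; 
    if len(q)>5: r=cv2.minAreaRect((q[:,:2]*1000).astype(np.float32)); print(lo,len(q),r,np.median(q[:,2]))
```

```text
[ 0.58193968 -0.02331074  0.30155825] [ 1.79873788e+02 -2.48603466e-02 -7.25143971e+01] 3.2667
0.178 3343 ((579.946044921875, -2.8131866455078125), (55.69253921508789, 69.18572998046875), 18.69394302368164) 0.1863578648851852
0.223 2035 ((598.9902954101562, -66.20060729980469), (31.847816467285156, 41.38588333129883), 16.863954544067383) 0.22828213806050623
```

View pics/w1.png

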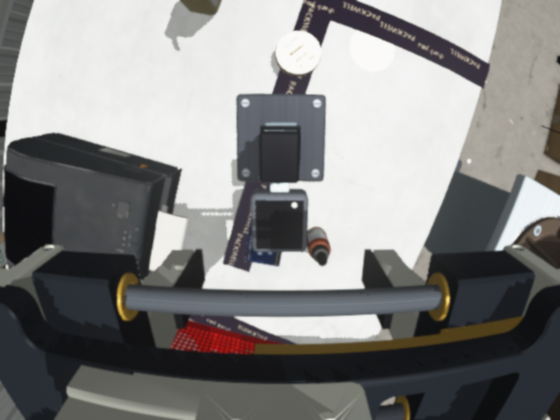

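The wrist view shows the grip rim at (280,150), and the wrist depth puts it at (0.599, -0.066, 0.228) with yaw about 17°. This agrees with the earlier result. Next I'll centre over it and descend.

Request:
jog_arm(
  deltas=[
    [[0.92,-0.07,0,0,1],[0.92,-0.07,0,0,1],[0,0,0,0,1],[0,0,0.7,0,1],[0,0,0.7,0,1],[0,0,0,0,1],[0,0,0,0,1]],
  ],
)

```text
time_s: 3.9
eef_pos: [0.5975, -0.0627, 0.2673]
orientation: [179.9, 0.0, -72.4]
wrist_force: [-0.4, 0.0, 0.0]
width: 0.0876
gripper_force: 0.0
```

Request:
jog_arm(
  deltas=[
    [[0.15,0,0.7,0,1],[0,0,0.7,0,1],[0,0,0.7,0,1],[0,0,0.7,0,1],[0,0,0,0,1],[0,0,0,0,1]],
  ],
)

```text
time_s: 4.4
eef_pos: [0.5996, -0.0665, 0.1987]
orientation: [180.0, -0.0, -72.4]
wrist_force: [-0.8, -0.1, 1.0]
width: 0.0875
gripper_force: 0.0
```

Request:
jog_arm(
  deltas=[
    [[0,0,0,0,-1],[0,0,0,0,-1],[0,0,0,0,-1],[0,0,0,0,-1],[0,0,0,0,-1],[0,0,0,0,-1],[0,0,0,0,-1],[0,0,0,0,-1],[0,0,0,0,-1],[0,0,0,0,-1],[0,0,0,0,-1],[0,0,0,0,-1]],
  ],
  force=40,
)

```text
time_s: 5.4
eef_pos: [0.5988, -0.067, 0.1978]
orientation: [179.9, 0.0, -72.5]
wrist_force: [-3.9, -1.6, 1.5]
width: 0.0314
gripper_force: 40.0
```

The opening of 31 mm means the pads have caught the rim rather than the grip. I'll open slightly and go a few mm lower.

Request:
jog_arm(
  deltas=[
    [[0,0,0,0,0.3],[0,0,0,0,0.3],[0,0,0,0,0.3],[0,0,0,0,0.3],[0,0,0.14,0,0.3],[0,0,0,0,0.3],[0,0,0,0,0.3]],
  ],
)

```text
time_s: 5.98
eef_pos: [0.5994, -0.0667, 0.1941]
orientation: [180.0, 0.0, -72.5]
wrist_force: [-1.1, 0.2, 1.0]
width: 0.0571
gripper_force: 0.0
```

Request:
jog_arm(
  deltas=[
    [[0,0,0,0,-1],[0,0,0,0,-1],[0,0,0,0,-1],[0,0,0,0,-1],[0,0,0,0,-1],[0,0,0,0,-1],[0,0,0,0,-1],[0,0,0,0,-1],[0,0,0,0,-1],[0,0,0,0,-1]],
  ],
)

```text
time_s: 6.82
eef_pos: [0.5988, -0.067, 0.1944]
orientation: [179.9, 0.0, -72.5]
wrist_force: [-5.5, -1.5, 2.4]
width: 0.0316
gripper_force: 40.0
```

Request:
jog_arm(
  deltas=[
    [[0,0,0,0,-1],[0,0,-0.1,0,-1],[0,0,-0.1,0,-1],[0,0,-0.1,0,-1],[0,0,-0.1,0,-1],[0,0,-0.1,0,-1],[0,0,0,0,-1]],
  ],
  force=60,
)

```text
time_s: 7.4
eef_pos: [0.5987, -0.0669, 0.2068]
orientation: [179.9, 0.0, -72.5]
wrist_force: [-4.4, -3.7, -9.6]
width: 0.0307
gripper_force: 60.0
```

Run:
```python
from h import *
f=grab('side'); np.save('pics/side2_w.npy',world(f)); c=f['pixels'][90:290,230:400]
cv2.imwrite('pics/s2.png',cv2.resize(c,None,fx=3,fy=3,interpolation=cv2.INTER_CUBIC))
a=np.load('pics/side_w.npy');b=np.load('pics/side2_w.npy')
```

```text
(no output)
```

View pics/s2.png

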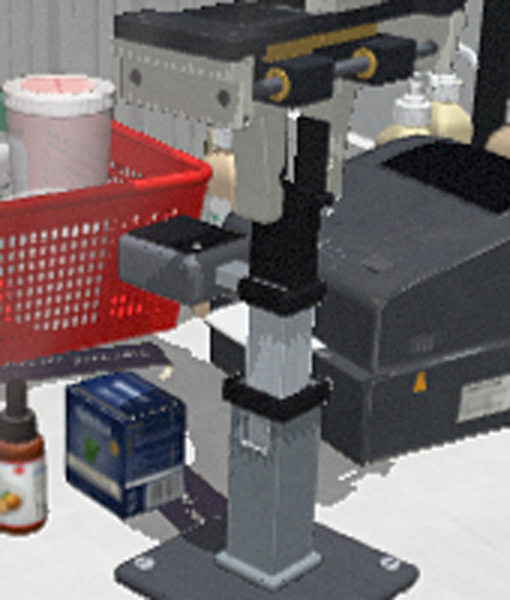

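The crop shows the mast rising with the fingers: clamp at (283,290) and collar at (275,390), both in crop pixels. The pull is about 10 N and the hold is firm, so I'll keep drawing.

Request:
jog_arm(
  deltas=[
    [[0,0,-0.2,0,-1],[0,0,-0.2,0,-1],[0,0,-0.2,0,-1],[0,0,-0.2,0,-1],[0,0,-0.2,0,-1],[0,0,-0.2,0,-1],[0,0,-0.2,0,-1],[0,0,-0.2,0,-1],[0,0,-0.2,0,-1],[0,0,0,0,-1],[0,0,0,0,-1]],
  ],
)

```text
time_s: 8.37
eef_pos: [0.5988, -0.0669, 0.2531]
orientation: [180.0, -0.0, -72.5]
wrist_force: [-6.1, -2.6, -5.7]
width: 0.0307
gripper_force: 60.0
```

Request:
jog_arm(
  deltas=[
    [[0,0,-0.07,0,-1],[0,0,-0.07,0,-1],[0,0,-0.07,0,-1],[0,0,-0.07,0,-1],[0,0,0,0,-1],[0,0,0,0,-1]],
  ],
)

```text
time_s: 8.87
eef_pos: [0.5987, -0.0669, 0.2593]
orientation: [179.9, 0.0, -72.5]
wrist_force: [-2.6, -4.0, -9.2]
width: 0.0307
gripper_force: 60.0
```

Request:
jog_arm(
  deltas=[
    [[0,0,-0.05,0,-1],[0,0,-0.05,0,-1],[0,0,-0.05,0,-1],[0,0,0,0,-1],[0,0,0,0,-1]],
  ],
)

```text
time_s: 9.28
eef_pos: [0.5987, -0.0669, 0.2632]
orientation: [179.9, 0.0, -72.5]
wrist_force: [-4.2, -4.0, -8.5]
width: 0.0311
gripper_force: 60.0
```

Run:
```python
from h import *
f=grab('side'); c=f['pixels'][70:230,270:390]
cv2.imwrite('pics/s3.png',cv2.resize(c,None,fx=3.7,fy=3.7,interpolation=cv2.INTER_CUBIC))
```

```text
(no output)
```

View pics/s3.png

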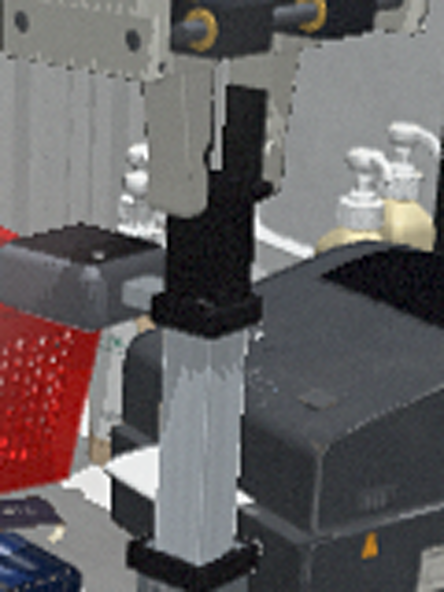

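The mast is up, but the crop ends just above the hole. I'll raise a little more until the stop is felt, then look at the hole.

Request:
jog_arm(
  deltas=[
    [[0,0,-0.05,0,-1],[0,0,-0.03,0,-1],[0,0,0,0,-1],[0,0,0,0,-1]],
  ],
)

```text
time_s: 9.67
eef_pos: [0.5987, -0.0669, 0.2647]
orientation: [179.9, 0.0, -72.5]
wrist_force: [-3.4, -4.0, -11.0]
width: 0.0312
gripper_force: 60.0
```

Run:
```python
from h import *
f=grab('side'); c=f['pixels'][150:300,270:390]
cv2.imwrite('pics/s4.png',cv2.resize(c,None,fx=4,fy=4,interpolation=cv2.INTER_CUBIC))
```

```text
(no output)
```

View pics/s4.png

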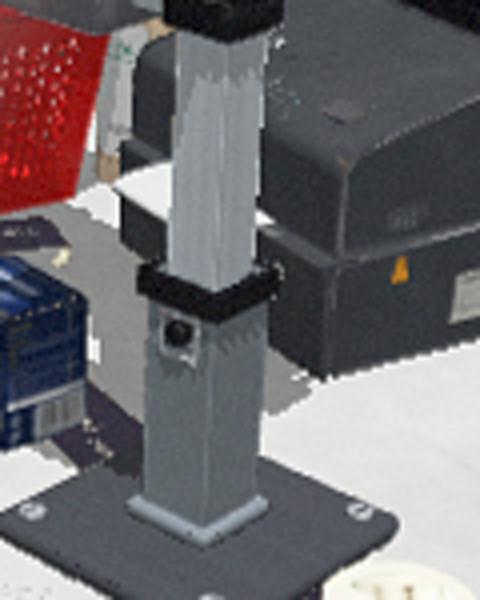

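The button shows black in the hole at crop (180,332). I'll press down gently to check that it is locked.

Request:
jog_arm(
  deltas=[
    [[0,0,0.04,0,-1],[0,0,0.04,0,-1],[0,0,0.04,0,-1],[0,0,0,0,-1]],
  ],
  force=30,
)

```text
time_s: 10.05
eef_pos: [0.5988, -0.0669, 0.2639]
orientation: [-180.0, -0.0, -72.5]
wrist_force: [-7.9, -1.5, -0.8]
width: 0.0316
gripper_force: 30.0
```

Request:
jog_arm(
  deltas=[
    [[0,0,0.06,0,-1],[0,0,0,0,-1],[0,0,0,0,-1]],
  ],
)

```text
time_s: 10.3
eef_pos: [0.5988, -0.067, 0.2625]
orientation: [-180.0, -0.0, -72.5]
wrist_force: [-9.3, -2.7, 0.0]
width: 0.0314
gripper_force: 30.0
```

Request:
jog_arm(
  deltas=[
    [[0,0,0.06,0,-1],[0,0,0.06,0,-1],[0,0,0,0,-1],[0,0,0,0,-1]],
  ],
)

```text
time_s: 10.63
eef_pos: [0.5989, -0.067, 0.2603]
orientation: [-179.9, -0.1, -72.5]
wrist_force: [-10.2, -1.1, 3.3]
width: 0.0315
gripper_force: 30.0
```

Run:
```python
from h import *
f=grab('side'); c=f['pixels'][150:300,270:390]
W=world(f)
# head top height
m=(np.hypot(W[...,0]-.578,W[...,1]-.002)<.02)&(W[...,2]>.15); print(np.median(W[m][:,2]),m.sum())
old=cv2.resize(cv2.imread('pics/s4.png'),(360,450)); new=cv2.resize(c,(360,450),interpolation=cv2.INTER_CUBIC)
cv2.imwrite('pics/s5.png',np.hstack([old,new]))
F=210/np.tan(np.radians(f['fovy'])/2);E=f['extrinsics']
R=cv2.Rodrigues(E[:3,:3])[0]
a=np.radians(17.3); ex=np.array([np.cos(a),np.sin(a),0])
for d in(.018,.023):
  p=np.array([.599,-.0664,.105])-ex*d; print(cv2.projectPoints(p[None],R,E[:3,3],np.array([[F,0,f['cx']],[0,F,f['cy']],[0,0,1]]),None)[0].ravel(), W[int(233),315])
```

```text
0.2542111607660505 120
[315.56798394 234.19258317] [ 0.57885763 -0.07433562  0.10900023]
[313.61792809 235.13254925] [ 0.57885763 -0.07433562  0.10900023]
```

View pics/s5.png

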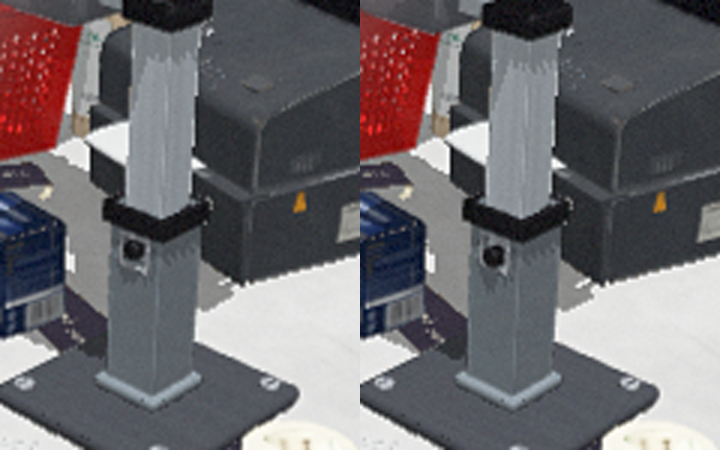

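The two views, before and after, show the button moving down with the mast inside the hole's play, from row 250 to 256. I'll check with depth whether it stands proud and press slightly more.

Run:
```python
from h import *
f=grab('side'); W=world(f); a=np.radians(17.3)
d=W-np.array([.599,-.0664,0]); X=d[...,0]*np.cos(a)+d[...,1]*np.sin(a); Y=-d[...,0]*np.sin(a)+d[...,1]*np.cos(a)
print((X[226:246,306:324]*1000).round().astype(int))
```

```text
[[ 166  -19  -19  -20  -21  -23  -22  -23  -23  -22  -24  -25  -23  -23
   -25  -25  -24  -24]
 [ 158  -19  -19  -21  -22  -19  -21  -20  -25  -24  -24  -23  -23  -22
   -23  -23  -24  -24]
 [ 156  -21  -20  -20  -21  -22  -20  -21  -19  -19  -25  -22  -24  -26
   -22  -22  -24  -24]
 [ 153  -20  -21  -20  -21  -20  -16  -20  -20  -21  -21  -20  -19  -21
   -25  -25  -24  -22]
 [ 150  -18  -19  -21  -22  -20  -15  -15  -17  -14  -20  -21  -21  -22
   -21  -20  -23  -24]
 [ 144  -19  -20  -21  -20  -19  -14  -17  -17  -15  -17  -14  -22  -20
   -19  -18  -18  -20]
 [ 140  -20  -19  -18  -22  -19  -16  -21  -20  -19  -18  -16  -20  -22
   -20  -20  -19  -20]
 [ 135  -19  -17  -21  -22  -20  -25  -24  -23  -20  -19  -18  -20  -22
   -19  -18  -21  -20]
 [ 135  -19  -21  -22  -20  -26  -26  -26  -23  -22  -21  -19  -22  -20
   -19  -20  -19  -20]
 [ 128  -20  -21  -20  -21  -25  -25  -25  -25  -23  -23  -21  -21  -20
   -20  -20  -21  -20]
 [ 127  -20  -22  -20  -22  -24  -26  -27  -26  -23  -22  -17  -24  -21
   -19  -20  -22  -19]
 [ 122  -17  -20  -20  -20  -26  -25  -24  -24  -25  -24  -20  -21  -19
  -610  -21  -21  -19]
 [ 117  -19  -20  -19  -22  -21  -25  -24  -25  -24  -21  -17  -21  -21
   -20  -19  -19  -20]
 [ 113  -19  -21  -21  -21  -19  -20  -21  -20  -24  -19  -18  -22  -21
   -20  -19  -20  -18]
 [ 110  -19  -20  -19  -20  -21  -22  -21  -19  -21  -21  -20  -20  -19
   -20  -20  -18  -18]
 [ 109  -19  -19  -22  -18  -20  -20  -18  -20  -18  -22  -21  -21  -20
   -20  -19  -22  -20]
 [ 103  -22  -20  -18  -18  -20  -22  -20  -21  -19  -20  -21  -19  -21
   -19  -21  -20  -18]
 [ 103  -20  -20  -18  -20  -20  -19  -19  -21  -20  -20  -22  -20  -20
   -21  -18  -21  -19]
 [  99  -19  -22  -21  -20  -20  -21  -19  -19  -20  -19  -18  -22  -20
   -20  -18  -21  -17]
 [ -19  -20  -19  -20  -19  -19  -21  -20  -20  -21  -20  -20  -21  -20
   -20  -19  -20  -19]]
```

Request:
jog_arm(
  deltas=[
    [[0,0,0.06,0,-1],[0,0,0.06,0,-1],[0,0,0,0,-1],[0,0,0,0,-1]],
  ],
)

```text
time_s: 11.07
eef_pos: [0.599, -0.067, 0.2599]
orientation: [-179.8, -0.1, -72.4]
wrist_force: [-14.0, 1.3, 18.0]
width: 0.0318
gripper_force: 30.0
```

It is locked: the button stands 5 mm proud, and the last 3 mm pushed back with 18 N without giving. Now I'll ease off, let go and withdraw.

Request:
jog_arm(
  deltas=[
    [[0,0,-0.06,0,-1],[0,0,-0.06,0,-1],[0,0,0,0,0.6],[0,0,0,0,1],[0,0,0,0,1],[0,0,0,0,1],[0,0,0,0,1],[0,0,0,0,1],[0,0,0,0,1],[0,0,-0.3,0,1],[0,0,-0.5,0,1],[0,0,-0.7,0,1],[0,0,-0.7,0,1],[0,0,-0.7,0,1],[0,0,0,0,1],[0,0,0,0,1]],
  ],
)

```text
time_s: 12.4
eef_pos: [0.6, -0.0667, 0.3312]
orientation: [-179.9, -0.0, -72.5]
wrist_force: [-0.3, -0.6, -0.7]
width: 0.0877
gripper_force: 0.0
```

Run:
```python
from h import *
s=ctrl.state(); print(s['eef_pos'],s['wrist_force'],s['width'],s['time_s'])
f=grab('side'); W=world(f)
m=(np.hypot(W[...,0]-.578,W[...,1]-.002)<.02)&(W[...,2]>.15)&(W[...,2]<.27); print('mast',np.median(W[m][:,2])-.172)
cv2.imwrite('pics/s6.png',cv2.resize(f['pixels'][40:320,200:410],None,fx=2,fy=2,interpolation=cv2.INTER_CUBIC))
```

```text
[ 0.60003816 -0.06670949  0.33123902] [-0.32091346 -0.58988788 -0.65834681] 0.08771040045988189 12.4
mast 0.08217422716409362
```

View pics/s6.png

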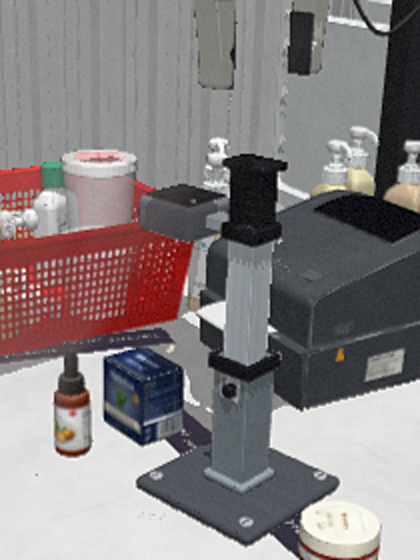

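The gripper is clear above the stand. The mast is up with the button out at (229,391), and the pot, dropper and carton are standing where they were.

```bash
python3 -c "
from station import ctrl
print(ctrl.close_job())"
```

```text
the job is handed in; nothing more can be done
None
```

The mast is drawn up to about 82 mm with the lock button out and holding; the gripper let go and moved clear, the bystanders look undisturbed, and the job was handed in at about 12.5 s (the hand-in returned no verdict).

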